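Return the vial to the rack

TASK

Take the stoppered glass vial out of the small round metal stand and put it away upright in the one empty well of the long grey vial rack, standing on the bottom of the well. Do not tip the vial over on the way, and leave the other vial, which stands by itself on the worktop, where it is.

Things in the scene. Friction and masses are not known exactly. Their poses are not given: they have to be found in the camera images.
- vial: Glass vial to move: 30 mm diameter, 70 mm tall, pale stopper, about 30 g. Origin: centre of its underside, z up. Starts upright in a fixed round metal stand (tube 49 mm across on a 76 mm foot, bore 38 mm, bore floor 12 mm and rim 34 mm above the worktop), so its top 48 mm stands clear. Grip it across its diameter from above, about 55 mm above its underside; lift 22 mm to clear the rim.
- free_well: Empty well of the rack (which of the four varies): round blind hole 44 mm across with a 4 mm bevel at its mouth, rim 26 mm above its floor. Origin: centre of the floor, 14 mm above the worktop, z up. A black rubber pad 1.5 mm thick lies on the floor; a vial put away stands on it, about 42 mm of it above the rim.
- rack: Long grey block, 70 mm (x) by 250 mm (y), top 40 mm above the worktop, fixed. Origin: centre of its underside, z up. Four wells in a row at y = -90, -30, 30, 90 mm; three hold identical vials, tops 84 mm above the worktop, 30 mm gaps between neighbours. Nothing stands beside the wells along x: close and open the fingers along the rack's x axis.
- spare_vial: Another identical glass vial (30 mm in diameter, 70 mm tall), standing by itself directly on the worktop; not to be moved. Origin: centre of its underside, z up.
Things that resemble listed ones, but are neither listed nor needed, are in the scene too. Leave any blue or pink look-alike of the vial alone.

How it is judged (in metres and radians):
On the way:
1. the vial is lifted clear out of the round stand, upright (height (world z) of vial above 0.045 m and angle between vial's own z axis and vertical below 0.35 rad), for 0.1 s.
At the end, for the whole second after the job is handed in: The vial stands upright (within 10 degrees) in the empty well of the rack: its underside is within 12 mm of the well's axis and less than 6 mm above the well's floor, it is released and at rest (horizontal distance between vial and free_well below 0.012 m and z of vial in the frame of free_well below 0.006 m and angle between vial's own z axis and vertical below 0.18 rad and linear speed of vial below 0.02 m/s and contact force between the fingers and vial below 0.1 N); the robot touches nothing.
It fails at once if the vial is tipped over by more than 40 degrees (angle between vial's own z axis and vertical above 0.7 rad).
It fails at once if the other vial on the worktop is moved by more than 25 mm or knocked over (distance of spare_vial from where it was at the start of the episode above 0.025 m or angle between spare_vial's own z axis and vertical above 0.5 rad).
It also fails if it takes over 34 s, if anything falls off the work surface, if the arm or the gripper's body presses on something with over 40 N, if the wrist force passes 120 N, or if a joint passes its speed limit or range.

ROBOT

A 6-joint arm with a two-finger parallel gripper is mounted at the origin on a cart in front of the work surface, level with it; the furniture and walls round the work are solid. World frame = base frame: x ahead of the robot, y to its left, z up, the work surface at z = 0. Lengths are in mm, angles in degrees, forces in N, time in s.
With the tool pointing down it reaches from about 350 to 850 mm from the base axis. Payload 8.1 kg.
Tool frame: the origin (TCP) lies midway between the tips of the shut fingers; the grasp point (between the pads) lies 19 mm behind it (r.tcp_to_grasp is the distance from the TCP to the grasp point, in mm); z points along the fingers, y is the direction in which the jaws open and shut (so a half turn about z gives the same grasp; the last joint's range is limited). The gripper opens to 85 mm and grips with 20 to 120 N. Pads are 22 mm wide; open, the fingers measure 114 mm over their backs; the gripper's body (76 mm by 85 mm) begins 54 mm behind the grasp point. The pads swing forward as they close: fully open they stand 13 mm farther back than shut.
Start: joints at [-80.81, 7.471, 85.268, -0, 87.261, -4.893], TCP at [146.02, -581.965, 231.292] pointing down, gripper open.
Joint ranges: [-169.43, 169.43], [-51.17, 129.36], [1.28, 143.12], [-76.62, 256.62], [0, 156.53], [-152.29, 152.29]. Speed limits (degrees/s): [136.94, 136.94, 159.86, 180, 180, 180].

INTERFACE

Orientations are given as [roll, pitch, yaw] about the fixed x, y, z axes, in that order (R = Rz(yaw) Ry(pitch) Rx(roll)).
In Python, from bench import r gives the robot as it stands.
- The arm moves only by the tool jog_arm, never from a script. Its argument "targets" is a list of rows, each a list of 7 numbers: the shift along the tool's x, y, z in m, then the turn, a rotation vector about the tool's x, y, z in rad, then the closure, from 0 (fully open) to 1 (shut). In form: [[dx, dy, dz, wx, wy, wz, claw], ...]. A call has 1 to 5 rows; each row is the pose to reach, as a shift and turn from the pose commanded when the call began, along the tool's axes at that moment; what a row does not reach only later rows make up. A row lasts 1/12 s, in which the tool goes at most 41.7 mm and 7.16 degrees, less where a joint would pass 70% of its speed; a pose out of reach is approached as far as the arm can. A call with a gripper value outside its range is refused whole. The fingers move at their own pace and stop on an object; "newtons" is the grip in N (left out, the last holds). Time passes only in rows, so rows that repeat a pose let the fingers close. It gives the time, the measured TCP pose, the force and the opening at its end, in the units of the state.
- r.sense(): the state, without advancing time (a new reading comes with each control period).
- r.snapshot(name): name is "scene" or "side" or "wrist"; returns a dict with "pixels" (384x512x3 uint8, red, green, blue), "fx", "fy", "cx", "cy" (pixels), "origin" and "attitude" of the camera in the world. Camera axes: x right, y down, z forward; pixel columns grow to the right and rows downward; lengths in mm; the calibration is good to about 2 mm. A picture is of the moment at which its call begins. There is no depth.
- r.hand_in(): hands the job in, once; it reports no verdict.
The state is a dict: "time": time; "joint_pos": joint angles; "qd": joint speeds; "joint_efforts": joint torques, N m; "tool_pos": TCP position; "tcp_rot": TCP orientation; "ft_force": force on the tool from outside, world axes, zero at the start; "wrist_torque": the same for the moment, N m; "finger_gap": finger opening in mm.
Only numpy, scipy, OpenCV 4.12 (cv2) and the standard library are available. Lean on these libraries where they do the work, as an engineer would, in place of code of your own. Each camera call takes 0.05 s, during which the arm holds its last target.

## Working session

There is one attempt and no reset: what is moved stays moved. The work goes in short steps, Python scripts to look and compute and a tool call to move; the robot and the scene stay as the last step left them, time stands still between calls to the robot, and variables do not carry over. Pictures are saved under pics/ and viewed, and the job is handed in when it is done.

Besides the shell and the picture viewer there is one more tool, called after "Emit:" as name(argument=value, ...), one argument or row to a line, values as JSON. jog_arm: Moves the arm, as the interface text tells. Its arguments: {"type":"object","properties":{"targets":{"type":"array","items":{"type":"array","items":{"type":"number"}}},"newtons":{"type":"number"}},"required":["targets"]}

```bash
mkdir -p pics; ls; python3 - <<'E'
from bench import r
import cv2
s=r.sense();print(s['time'],s['tool_pos'],s['tcp_rot'],s['finger_gap'],r.tcp_to_grasp)
for n in ["scene","side","wrist"]:
    p=r.snapshot(n); cv2.imwrite(f"pics/{n}0.png",p["pixels"][:,:,::-1])
    print(n,p["fx"],p["fy"],p["cx"],p["cy"],p["origin"],p["attitude"])
E
```

```text
pics
0.0 [ 145.92997275 -581.41984304  230.25082216] [-1.79894828e+02 -7.45469567e-03  1.40830653e+01] 85.41147172302665 18.700000000000003
scene 449.9989754785189 449.9989754785189 252.01560109043518 198.38460975202045 [-183.92528728  618.12357521  554.41747875] [-120.76437446    1.32491613 -129.27257917]
side 425.6842847039443 425.6842847039443 258.642542501802 192.94123984837012 [176.8466879  948.92548643 496.72172448] [-117.2663908     0.35380383 -162.36386461]
wrist 296.75115374023716 296.75115374023716 253.5615260877359 188.04661130890312 [ 222.3067385  -562.12669907  372.51728119] [ 1.62010317e+02  4.86646883e-02 -7.60295536e+01]
```

View pics/scene0.png

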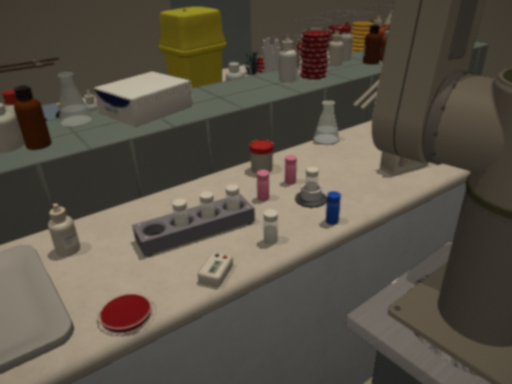

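View pics/side0.png

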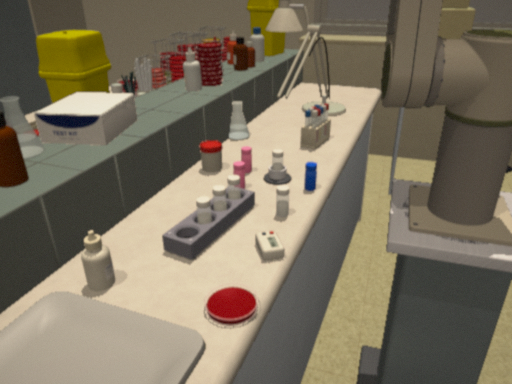

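View pics/wrist0.png

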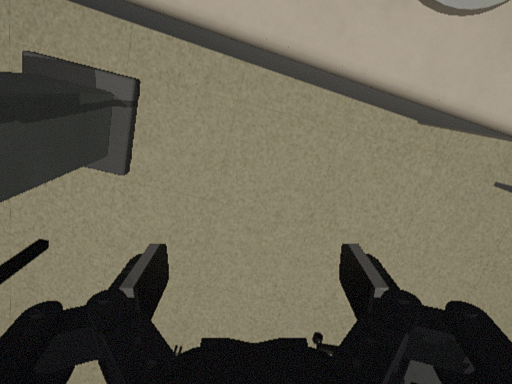

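The vial in the round stand is at scene (312,185) and side (278,165). The empty well is at the rack's near end, scene (153,229) and side (188,232). The spare vial is at scene (271,227). I'll enlarge these to measure them.

```bash
python3 - <<'E'
import cv2
a=cv2.imread("pics/scene0.png"); b=cv2.imread("pics/side0.png")
cv2.imwrite("pics/sc_crop.png",cv2.resize(a[150:250,120:350],None,fx=3.4,fy=3.4,interpolation=cv2.INTER_CUBIC))
cv2.imwrite("pics/sd_crop.png",cv2.resize(b[135:265,155:330],None,fx=4,fy=4,interpolation=cv2.INTER_CUBIC))
E
```

```text
(no output)
```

View pics/sc_crop.png

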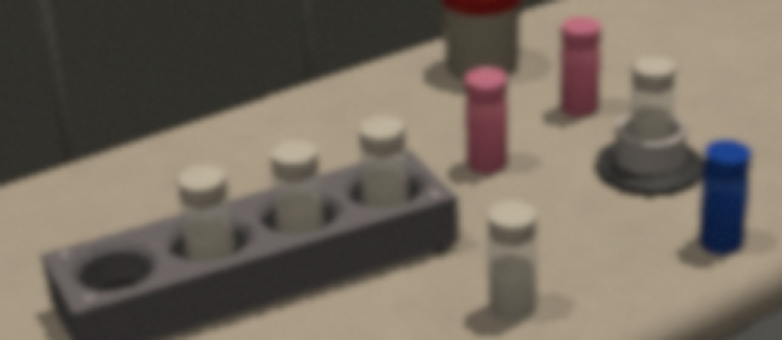

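View pics/sd_crop.png

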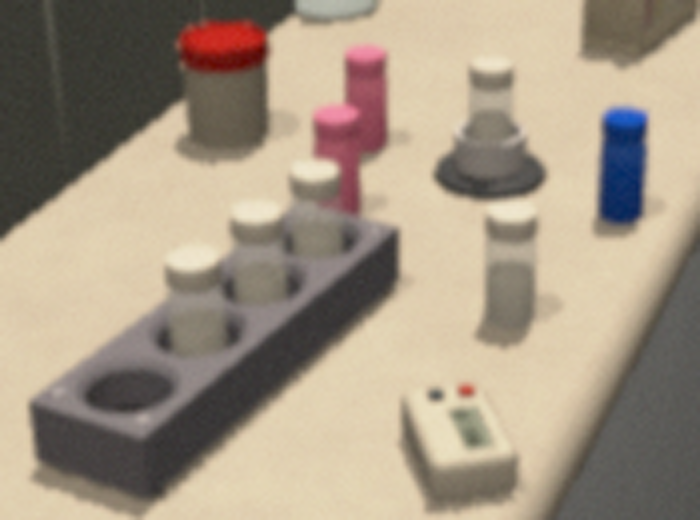

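```bash
cat > h.py <<'E'
import numpy as np
from scipy.spatial.transform import Rotation as R
def ray(c,u,v):
    d=R.from_euler('xyz',c["attitude"],degrees=True).apply([(u-c["cx"])/c["fx"],(v-c["cy"])/c["fy"],1]); return np.array(c["origin"]),d/np.linalg.norm(d)
def onz(c,u,v,z):
    o,d=ray(c,u,v); return o+d*(z-o[2])/d[2]
def tri(rs):
    A=0;b=0
    for o,d in rs:
        P=np.eye(3)-np.outer(d,d);A=A+P;b=b+P@o
    return np.linalg.solve(A,b)
def proj(c,p):
    q=R.from_euler('xyz',c["attitude"],degrees=True).inv().apply(np.array(p)-c["origin"]); return c["cx"]+c["fx"]*q[0]/q[2],c["cy"]+c["fy"]*q[1]/q[2]
E
cat > cams.py <<'E'
import numpy as np
sc=dict(fx=449.999,fy=449.999,cx=252.0156,cy=198.3846,origin=[-183.92528728,618.12357521,554.41747875],attitude=[-120.76437446,1.32491613,-129.27257917])
sd=dict(fx=425.6843,fy=425.6843,cx=258.6425,cy=192.9412,origin=[176.8466879,948.92548643,496.72172448],attitude=[-117.2663908,0.35380383,-162.36386461])
E
python3 - <<'E'
from h import *; from cams import *
L=dict(vial=((655,66),(491,66),82),well=((117,270),(130,390),40),r1=((203,177),(194,257),84),r2=((295,151),(259,211),84),r3=((382,126),(315,169),84),spare=((513,212),(512,210),70),blue=((728,150),(625,117),70),pinkA=((486,76),(337,115),70),pinkB=((580,26),(366,53),70))
for k,(a,b,z) in L.items():
    a=(120+a[0]/3.4,150+a[1]/3.4);b=(155+b[0]/4,135+b[1]/4)
    print(k,onz(sc,*a,z).round(1)[:2],onz(sd,*b,z).round(1)[:2],tri([ray(sc,*a),ray(sd,*b)]).round(1))
E
```

```text
vial [445.8 -61.8] [447.  -57.6] [449.2 -65.5  79.1]
well [528.7 305.7] [531.3 310.1] [535.4 302.8  34.9]
r1 [521.  245.5] [522.  246.7] [523.1 244.4  82.6]
r2 [510.  186.7] [510.1 187.7] [510.8 186.1  83.3]
r3 [499.4 127.7] [499.9 128.6] [500.6 126.9  83.2]
spare [386.1 117.8] [386.  119.4] [386.6 117.3  69.2]
blue [351.5 -30.3] [351.4 -27.8] [352.2 -31.1  68.9]
pinkA [528.2  17.4] [525.8  21.6] [527.5  18.   69.4]
pinkB [542.5 -84.5] [543.4 -85.2] [543.4 -85.4  69.6]
```

```bash
python3 - <<'E'
from h import *; from cams import *
for n,(u,v) in dict(lampbase=(324,108),tubebox=(315,140),shelfedge=(280,100)).items(): print(n,onz(sd,u,v,0).round())
p=np.array([146.02,-581.965,231.292]);q0=R.from_euler('xyz',[-180,0,14.08],degrees=True)
def d(p,q,t,yaw):
    q2=R.from_euler('xyz',[180,0,yaw],degrees=True)
    return q.inv().apply(np.array(t)-p)/1000,(q.inv()*q2).as_rotvec()
print(d(p,q0,[446,-60,200],79.6))
print(R.from_euler('xyz',[-180,0,14.08],degrees=True).as_matrix().round(3))
# lamp head direction
b=onz(sd,324,108,0)
for h in (200,300,400): print(h,onz(sd,287,22,h).round(), onz(sd,325,45,h).round())
E
```

```text
lampbase [ 445. -779.    0.]
tubebox [ 408. -393.    0.]
shelfedge [ 653. -850.    0.]
(array([ 0.41794949, -0.43330553,  0.031292  ]), array([-2.17638084e-16,  1.30240822e-32, -1.14353973e+00]))
[[ 0.97   0.243 -0.   ]
 [ 0.243 -0.97   0.   ]
 [-0.    -0.    -1.   ]]
200 [  943. -2096.   200.] [  512. -1118.   200.]
300 [  684. -1070.   300.] [ 399. -421.  300.]
400 [426. -44. 400.] [286. 275. 400.]
```

Emit:
jog_arm(
  targets=[
    [0.02,-0.021,0,0,0,-0.076,0],
    [0.048,-0.05,0,0,0,-0.152,0],
    [0.076,-0.079,0,0,0,-0.229,0],
    [0.104,-0.108,0,0,0,-0.305,0],
    [0.132,-0.137,0,0,0,-0.381,0],
  ],
)

```text
time: 0.57
tool_pos: [241.1, -415.2, 230.8]
tcp_rot: [-180.0, -0.0, 36.1]
ft_force: [0.7, -0.5, 0.5]
finger_gap: 85.1
```

```bash
cat >> h.py <<'E'
def delta(t,yaw,p=None,rot=None):
    from bench import r
    s=r.sense(); p=np.array(s["tool_pos"] if p is None else p); rot=s["tcp_rot"] if rot is None else rot
    q=R.from_euler('xyz',rot,degrees=True);q2=R.from_euler('xyz',[180,0,yaw],degrees=True)
    print("at",p.round(1),np.round(rot,2),s["time"],"->",(q.inv().apply(np.array(t)-p)/1000).round(4),(q.inv()*q2).as_rotvec().round(4), "rows",np.linalg.norm(np.array(t)-p)/41.7)
E
python3 - <<'E'
from h import *
delta([446,-70,231],79.6)
E
```

```text
at [ 241.1 -415.2  230.8] [-1.7997e+02 -2.0000e-02  3.6090e+01] 0.5667 -> [ 0.3689 -0.1582 -0.    ] [-4.000e-04 -5.000e-04 -7.594e-01] rows 9.626531295604883
```

Emit:
jog_arm(
  targets=[
    [0.037,-0.016,0,0,0,-0.076,0],
    [0.074,-0.032,0,0,0,-0.152,0],
    [0.111,-0.047,0,0,0,-0.228,0],
    [0.147,-0.063,0,0,0,-0.304,0],
    [0.184,-0.079,0,0,0,-0.38,0],
  ],
)

```text
time: 0.98
tool_pos: [343.8, -243.3, 231.2]
tcp_rot: [180.0, 0.0, 57.9]
ft_force: [0.9, -0.2, -0.0]
finger_gap: 85.3
```

```bash
python3 - <<'E'
from h import *
delta([446,-100,231],79.6)
E
```

```text
at [ 343.8 -243.3  231.2] [179.99   0.    57.88] 0.9833 -> [0.1757 0.0104 0.0002] [ 2.000e-04  1.000e-04 -3.791e-01] rows 4.220772382052099
```

Emit:
jog_arm(
  targets=[
    [0.037,0.002,0,0,0,-0.076,0],
    [0.074,0.004,0,0,0,-0.152,0],
    [0.111,0.006,0,0,0,-0.228,0],
    [0.147,0.009,0,0,0,-0.304,0],
    [0.176,0.01,0,0,0,-0.379,0],
  ],
)

```text
time: 1.4
tool_pos: [447.0, -99.3, 231.2]
tcp_rot: [180.0, -0.0, 79.7]
ft_force: [0.4, 0.2, 0.6]
finger_gap: 85.3
```

```bash
python3 - <<'E'
from bench import r
import cv2,json
s=r.sense();print(s['time'],s['tool_pos'],s['tcp_rot'])
p=r.snapshot("wrist"); cv2.imwrite("pics/w1.png",p["pixels"][:,:,::-1])
json.dump({k:(p[k] if k[0] in'fc' else list(p[k])) for k in("fx","fy","cx","cy","origin","attitude")},open("w1.json","w"));print(p["origin"],p["attitude"])
E
```

```text
1.4 [446.960131   -99.27238035 231.21881623] [ 1.79979977e+02 -2.30571780e-02  7.96751967e+01]
[460.77172197 -21.2696932  373.41114661] [ 1.62012500e+02  9.29724592e-03 -1.04388505e+01]
```

View pics/w1.png

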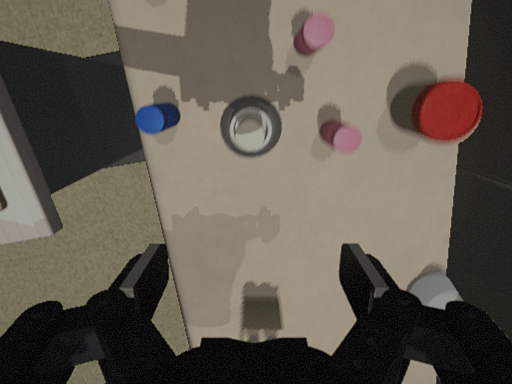

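The stand is at wrist pixel (250,127) with the pale stopper at about (249,133). Blue is at (151,118), and the pinks are at (318,32) and (346,138).

```bash
python3 - <<'E'
import cv2
a=cv2.imread("pics/w1.png")
cv2.imwrite("pics/w1c.png",cv2.resize(a[85:170,205:300],None,fx=7,fy=7,interpolation=cv2.INTER_CUBIC))
E
```

```text
(no output)
```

View pics/w1c.png

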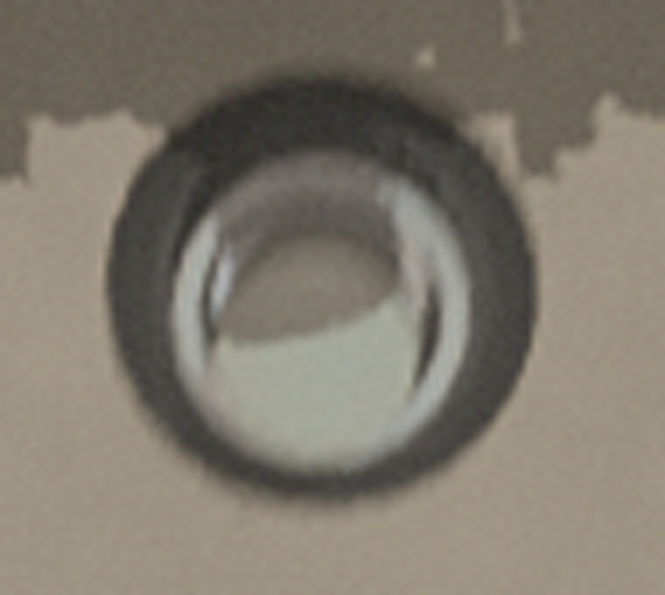

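```bash
python3 - <<'E'
from h import *; import json
c=json.load(open("w1.json"))
for n,u,v,z in (("stopper",315,352,82),("rim",320,312,34),("foot",322,287,3)):
    print(n,onz(c,205+u/7,85+v/7,z).round(1))
print(onz(c,205+210/7,85+352/7,82)-onz(c,205+420/7,85+352/7,82))
E
```

```text
stopper [450.  -60.4  82. ]
rim [450.2 -60.7  34. ]
foot [450.4 -60.1   3. ]
[-28.79916438   5.30515293   0.        ]
```

```bash
python3 - <<'E'
from h import *
delta([449.5,-60.4,130],79.6)
delta([449.5,-60.4,47],79.6)
E
```

```text
at [448.7 -96.  231.1] [179.94  -0.18  80.11] 1.45 -> [ 0.0349 -0.0055  0.1012] [ 0.0011 -0.0031  0.0089] rows 2.5710002489649217
at [448.7 -96.  231.1] [179.94  -0.18  80.11] 1.45 -> [ 0.0346 -0.0055  0.1842] [ 0.0011 -0.0031  0.0089] rows 4.497304785843171
```

Emit:
jog_arm(
  targets=[
    [0,0,0,0,0,0,0],
    [0,0,0,0,0,0,0],
    [0,0,0,0,0,0,0],
  ],
)

```text
time: 1.7
tool_pos: [445.5, -102.2, 231.1]
tcp_rot: [-180.0, 0.0, 79.3]
ft_force: [0.4, -0.4, 0.6]
finger_gap: 85.2
```

```bash
python3 - <<'E'
from h import *
delta([449.5,-60.4,130],79.6)
delta([449.5,-60.4,47],79.6)
E
```

```text
at [ 445.5 -102.2  231.1] [-1.7996e+02  2.0000e-02  7.9330e+01] 1.7 -> [ 0.0419 -0.0037  0.1011] [-0.0006  0.0003 -0.0047] rows 2.6248279258343423
at [ 445.5 -102.2  231.1] [-1.7996e+02  2.0000e-02  7.9330e+01] 1.7 -> [ 0.0419 -0.0037  0.1841] [-0.0006  0.0003 -0.0047] rows 4.527689244023444
```

Emit:
jog_arm(
  targets=[
    [0.02,-0.002,0.02,0,0,0,0],
    [0.036,-0.003,0.05,0,0,-0.002,0],
    [0.0415,-0.003,0.08,0,0,-0.003,0],
    [0.0415,-0.003,0.1,0,0,-0.003,0],
    [0.0415,-0.003,0.11,0,0,-0.003,0],
  ],
)

```text
time: 2.12
tool_pos: [448.2, -60.7, 118.0]
tcp_rot: [-179.7, -0.0, 79.5]
ft_force: [-0.2, -0.7, 0.9]
finger_gap: 85.1
```

Emit:
jog_arm(
  targets=[
    [0,0,0,0,0,0,0],
    [0,0,0,0,0,0,0],
    [0,0,0,0,0,0,0],
  ],
)

```text
time: 2.37
tool_pos: [451.7, -61.3, 123.1]
tcp_rot: [179.9, 0.0, 79.5]
ft_force: [0.7, 0.0, 0.2]
finger_gap: 85.4
```

```bash
python3 - <<'E'
from h import *
from bench import r
import cv2
delta([449.5,-60.4,47],79.6)
p=r.snapshot("wrist"); cv2.imwrite("pics/w2.png",p["pixels"][:,:,::-1]);print(p["origin"],p["attitude"])
E
```

```text
at [451.7 -61.3 123.1] [1.7985e+02 2.0000e-02 7.9490e+01] 2.3667 -> [ 0.0005 -0.0025  0.0761] [ 0.0026  0.0003 -0.002 ] rows 1.82615000625234
[465.42404399  16.82331656 265.26572368] [ 1.61976007e+02 -1.19848550e-01 -1.06216010e+01]
```

View pics/w2.png

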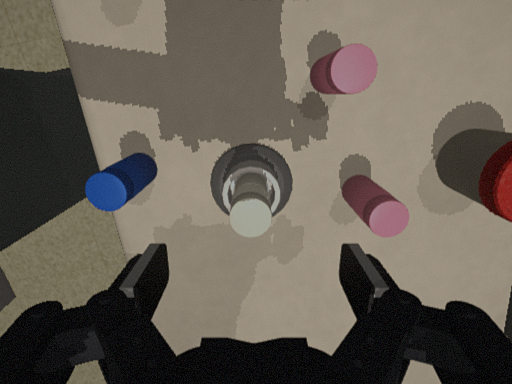

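The stopper top is at (250,217), centred between the fingers at columns about 165 and 342.

```bash
python3 - <<'E'
from h import *
from bench import r
c=dict(fx=296.75,fy=296.75,cx=253.56,cy=188.05,origin=[465.42404399,16.82331656,265.26572368],attitude=[161.976007,-.11984855,-10.621601])
print(onz(c,250.5,217,82),onz(c,251.5,184,4))
s=r.sense();print(s["tool_pos"],s["tcp_rot"],s["time"])
E
```

```text
[449.02865119 -61.54718732  82.        ] [449.14925323 -62.62261454   4.        ]
[451.88817074 -61.20436955 123.31700472] [1.79818580e+02 1.45638844e-02 7.95063200e+01] 2.4167
```

Emit:
jog_arm(
  targets=[
    [-0.001,-0.001,0.015,0,0,0,0],
    [-0.001,-0.001,0.033,0,0,0,0],
    [-0.001,-0.001,0.05,0,0,0,0],
    [-0.001,-0.001,0.065,0,0,0,0],
    [-0.001,-0.001,0.074,0,0,0,0],
  ],
)

```text
time: 2.83
tool_pos: [449.8, -61.4, 47.2]
tcp_rot: [180.0, 0.0, 79.5]
ft_force: [-0.3, 1.4, 0.3]
finger_gap: 85.5
```

Emit:
jog_arm(
  targets=[
    [0,0,0,0,0,0,0],
    [0,0,0,0,0,0,0],
    [0,0,0,0,0,0,0],
    [0,0,0,0,0,0,0],
  ],
)

```text
time: 3.17
tool_pos: [450.6, -61.4, 48.7]
tcp_rot: [179.9, 0.0, 79.6]
ft_force: [-0.1, -0.5, 0.4]
finger_gap: 85.6
```

```bash
python3 - <<'E'
from h import *
from bench import r
import cv2
s=r.sense();print(s["tool_pos"],s["tcp_rot"],s["time"],s["ft_force"])
for n in ("wrist","side"):
  p=r.snapshot(n); cv2.imwrite("pics/%s3.png"%n,p["pixels"][:,:,::-1])
E
```

```text
[450.61173765 -61.44242478  48.7315306 ] [1.79864496e+02 9.25513332e-03 7.95692427e+01] 3.1667 [-0.08109683 -0.49541296  0.35411713]
```

View pics/wrist3.png

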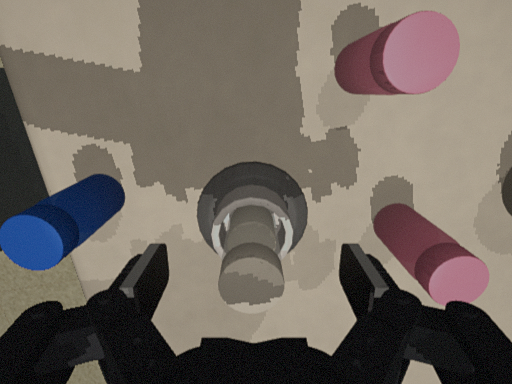

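View pics/side3.png

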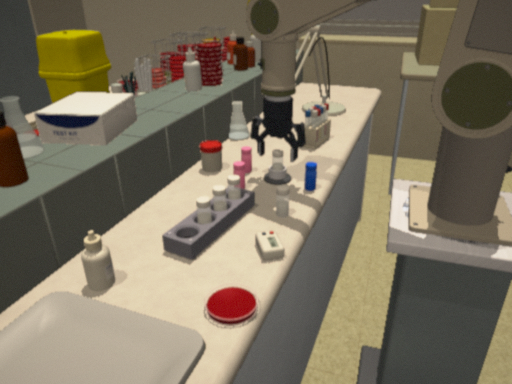

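The stopper is at (251,270), centred between open fingers that straddle the vial. Closing.

Emit:
jog_arm(
  targets=[
    [0,0,0,0,0,0,0.3],
    [0,0,0,0,0,0,0.5],
    [0,0,0,0,0,0,0.65],
    [0,0,0,0,0,0,0.8],
    [0,0,0,0,0,0,1],
  ],
  newtons=30,
)

```text
time: 3.68
tool_pos: [449.6, -61.1, 47.5]
tcp_rot: [180.0, 0.0, 79.6]
ft_force: [1.6, 0.2, 0.8]
finger_gap: 28.7
```

Emit:
jog_arm(
  targets=[
    [0,0,0,0,0,0,1],
    [0,0,0,0,0,0,1],
    [0,0,0,0,0,0,1],
    [0,0,0,0,0,0,1],
    [0,0,0,0,0,0,1],
  ],
)

```text
time: 4.1
tool_pos: [449.6, -61.2, 47.5]
tcp_rot: [180.0, 0.0, 79.6]
ft_force: [-0.4, -0.4, 2.7]
finger_gap: 28.9
```

Emit:
jog_arm(
  targets=[
    [0,0,-0.003,0,0,0,1],
    [0,0,-0.01,0,0,0,1],
    [0,0,-0.018,0,0,0,1],
    [0,0,-0.026,0,0,0,1],
    [0,0,-0.034,0,0,0,1],
  ],
)

```text
time: 4.52
tool_pos: [449.7, -61.2, 82.5]
tcp_rot: [180.0, 0.0, 79.6]
ft_force: [0.1, -0.3, -0.1]
finger_gap: 28.9
```

Emit:
jog_arm(
  targets=[
    [0,0,-0.01,0,0,0,1],
    [0,0,-0.025,0,0,0,1],
    [0,0,-0.045,0,0,0,1],
    [0,0,-0.065,0,0,0,1],
    [0,0,-0.08,0,0,0,1],
  ],
)

```text
time: 4.93
tool_pos: [450.0, -61.2, 164.0]
tcp_rot: [179.9, 0.0, 79.6]
ft_force: [-0.0, 0.1, 0.0]
finger_gap: 28.6
```

```bash
python3 - <<'E'
from h import *
from bench import r
import cv2
s=r.sense();print(s["tool_pos"],s["tcp_rot"],s["time"],s["finger_gap"])
for n in ("wrist","side"):
  p=r.snapshot(n); cv2.imwrite("pics/%s4.png"%n,p["pixels"][:,:,::-1])
E
```

```text
[450.01219996 -61.23150962 163.95158107] [1.79879269e+02 6.71481151e-03 7.95755637e+01] 4.9333 28.602006517175944
```

View pics/wrist4.png

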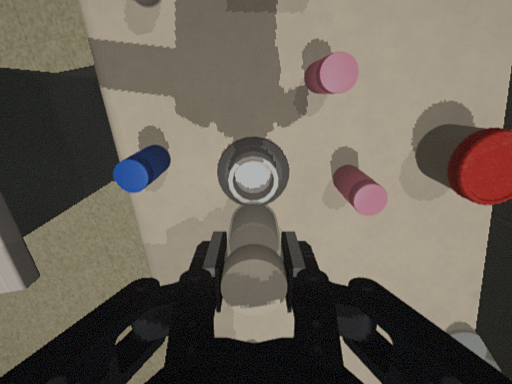

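View pics/side4.png

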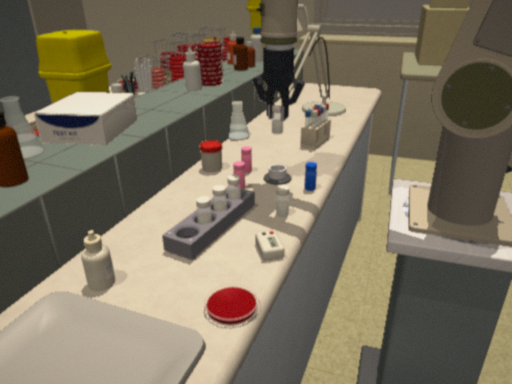

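Emit:
jog_arm(
  targets=[
    [0.012,0.0,0,0,0,0,1],
    [0.036,0.001,0,0,0,0,1],
    [0.068,0.002,0,0,0,0,1],
    [0.1,0.004,0,0,0,0,1],
    [0.132,0.005,0,0,0,0,1],
  ],
)

```text
time: 5.45
tool_pos: [478.0, 69.0, 160.6]
tcp_rot: [-180.0, 0.0, 79.5]
ft_force: [0.8, -0.5, -1.2]
finger_gap: 28.8
```

Emit:
jog_arm(
  targets=[
    [0.032,0.001,0,0,0,0,1],
    [0.064,0.002,0,0,0,0,1],
    [0.096,0.003,0,0,0,0,1],
    [0.126,0.004,0,0,0,0,1],
    [0.15,0.005,0,0,0,0,1],
  ],
)

```text
time: 5.87
tool_pos: [509.9, 216.6, 160.4]
tcp_rot: [-179.9, 0.0, 79.6]
ft_force: [0.2, 0.1, 0.4]
finger_gap: 29.0
```

Emit:
jog_arm(
  targets=[
    [0.012,0.001,0,0,0,0,1],
    [0.019,0.001,0,0,0,0,1],
    [0.021,0.001,0,0,0,0,1],
    [0.021,0.001,0,0,0,0,1],
    [0.021,0.001,0,0,0,0,1],
  ],
)

```text
time: 6.28
tool_pos: [515.0, 233.7, 161.1]
tcp_rot: [-180.0, 0.0, 79.5]
ft_force: [-0.1, 0.3, -0.9]
finger_gap: 29.1
```

Emit:
jog_arm(
  targets=[
    [0,0,0,0,0,0,1],
    [0,0,0,0,0,0,1],
    [0,0,0,0,0,0,1],
    [0,0,0,0,0,0,1],
    [0,0,0,0,0,0,1],
  ],
)

```text
time: 6.7
tool_pos: [515.2, 234.6, 161.4]
tcp_rot: [180.0, -0.0, 79.5]
ft_force: [-0.7, -0.8, 0.2]
finger_gap: 28.7
```

```bash
python3 - <<'E'
from h import *
from bench import r
import cv2,json
s=r.sense();print(s["tool_pos"],s["tcp_rot"],s["time"],s["finger_gap"])
n="wrist"
p=r.snapshot(n); cv2.imwrite("pics/%s5.png"%n,p["pixels"][:,:,::-1])
json.dump({k:(p[k] if k[0] in'fc' else list(p[k])) for k in("fx","fy","cx","cy","origin","attitude")},open("w5.json","w"))
E
```

```text
[515.18259554 234.60974503 161.38419145] [ 1.79991966e+02 -4.19141259e-03  7.95466581e+01] 6.7 28.73409816272695
```

View pics/wrist5.png

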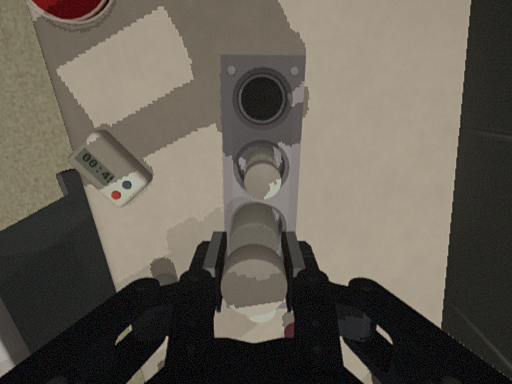

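The empty well mouth is at about (262,99), with its filled neighbour below it. The held stopper is at about (254,274).

```bash
python3 - <<'E'
import cv2
a=cv2.imread("pics/wrist5.png")
cv2.imwrite("pics/w5c.png",cv2.resize(a[45:135,212:317],None,fx=6,fy=6,interpolation=cv2.INTER_CUBIC))
cv2.imwrite("pics/w5d.png",cv2.resize(a[225:325,200:305],None,fx=6,fy=6,interpolation=cv2.INTER_CUBIC))
E
```

```text
(no output)
```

View pics/w5c.png

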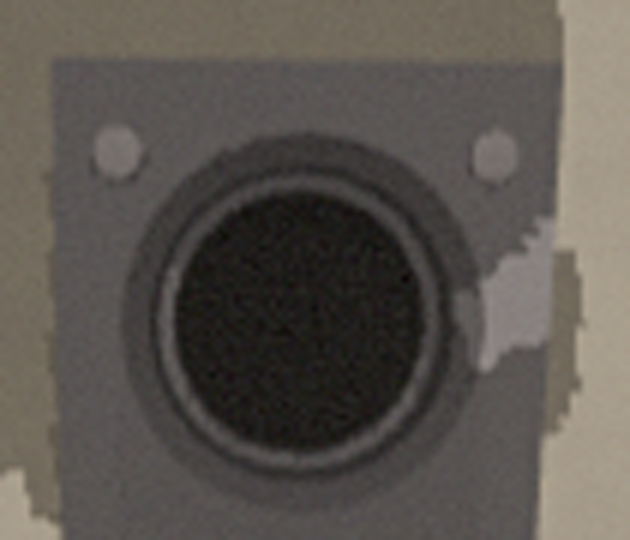

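View pics/w5d.png

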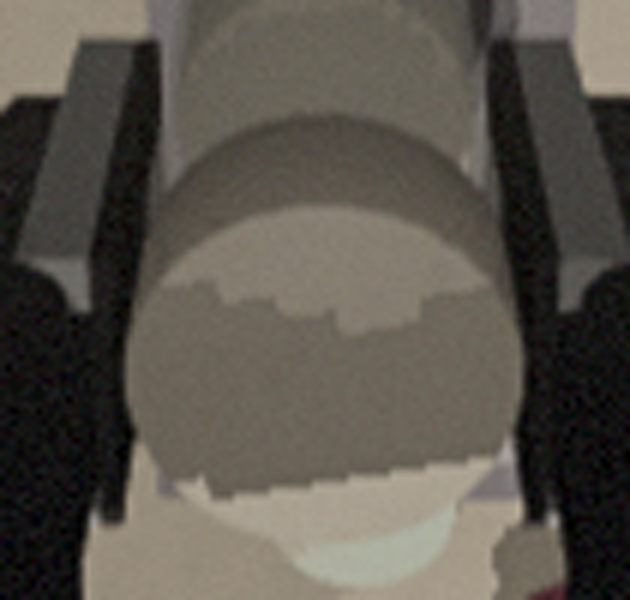

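```bash
python3 - <<'E'
from h import *; import json
c=json.load(open("w5.json"))
print("rim",onz(c,212+303/6,45+322/6,40)); print("pad",onz(c,212+299/6,45+321/6,15))
print("stopper",onz(c,200+325/6,225+375/6,161.3+34.5), (onz(c,200+523/6,225+375/6,195.8)-onz(c,200+127/6,225+375/6,195.8)))
for u,v in((118,153),(494,157)): print(onz(c,212+u/6,45+v/6,40))
a=onz(c,212+303/6,45+322/6,40)
delta([a[0],a[1],161.3],79.57,p=[515.2,234.6,161.3],rot=[180,0,79.55])
E
```

```text
rim [535.53659636 305.64445136  40.        ]
pad [535.55308974 305.2404308   15.        ]
stopper [514.78119972 234.10737461 195.8       ] [27.80914394 -5.17823859  0.        ]
[514.34361486 332.30249824  40.        ]
[565.24325733 322.28682254  40.        ]
at [515.2 234.6 161.3] [180.     0.    79.55] 6.75 -> [0.0736 0.0071 0.    ] [ 0.      0.     -0.0003] rows 1.7721305307970576
```

Emit:
jog_arm(
  targets=[
    [0.012,0.001,0,0,0,0,1],
    [0.034,0.003,0,0,0,0,1],
    [0.055,0.005,0,0,0,0,1],
    [0.069,0.007,0,0,0,0,1],
    [0.074,0.007,0,0,0,0,1],
  ],
)

```text
time: 7.17
tool_pos: [535.7, 308.9, 161.3]
tcp_rot: [180.0, -0.1, 79.7]
ft_force: [0.2, 0.0, 0.2]
finger_gap: 29.0
```

Emit:
jog_arm(
  targets=[
    [0,0,0.01,0,0,0,1],
    [0,0,0.03,0,0,0,1],
    [0,0,0.05,0,0,0,1],
    [0,0,0.063,0,0,0,1],
    [0,0,0.068,0,0,0,1],
  ],
)

```text
time: 7.58
tool_pos: [533.4, 304.9, 89.6]
tcp_rot: [-179.8, 0.2, 79.6]
ft_force: [0.0, -0.8, -0.2]
finger_gap: 29.2
```

Emit:
jog_arm(
  targets=[
    [0,0,0,0,0,0,1],
    [0,0,0,0,0,0,1],
    [0,0,0,0,0,0,1],
    [0,0,0,0,0,0,1],
    [0,0,0,0,0,0,1],
  ],
)

```text
time: 8.0
tool_pos: [536.2, 306.8, 94.6]
tcp_rot: [179.9, -0.1, 79.6]
ft_force: [-0.4, -1.1, 0.5]
finger_gap: 28.9
```

```bash
python3 - <<'E'
from h import *
from bench import r
import cv2,json
s=r.sense();print(s["tool_pos"],s["tcp_rot"],s["time"],s["finger_gap"])
for n,(a,b,c,d) in dict(wrist=(0,384,0,512),side=(150,280,130,300),scene=(130,270,90,290)).items():
  p=r.snapshot(n); im=p["pixels"][:,:,::-1]
  cv2.imwrite("pics/%s6.png"%n,im if n=="wrist" else cv2.resize(im[a:b,c:d],None,fx=4,fy=4,interpolation=cv2.INTER_CUBIC))
E
```

```text
[536.16268814 306.7547565   94.63770191] [ 1.79903578e+02 -7.23839253e-02  7.95708628e+01] 8.0 28.912345561960286
```

View pics/wrist6.png

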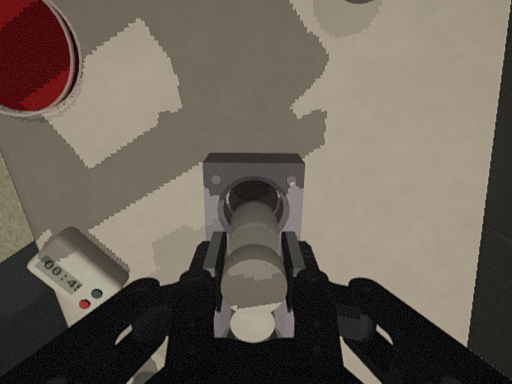

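View pics/side6.png

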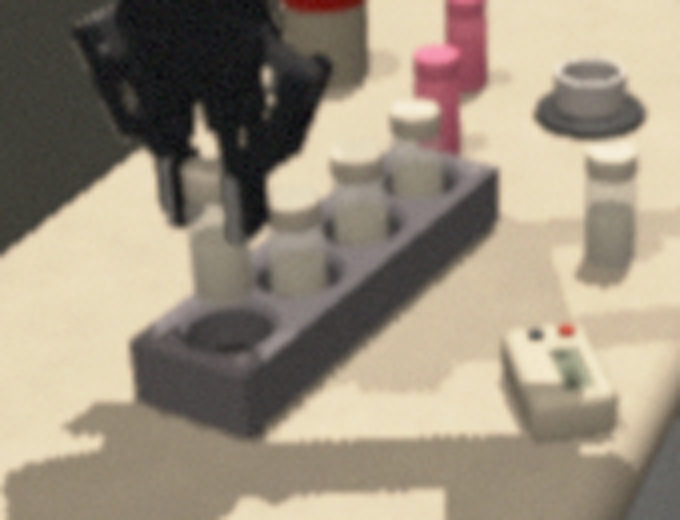

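View pics/scene6.png

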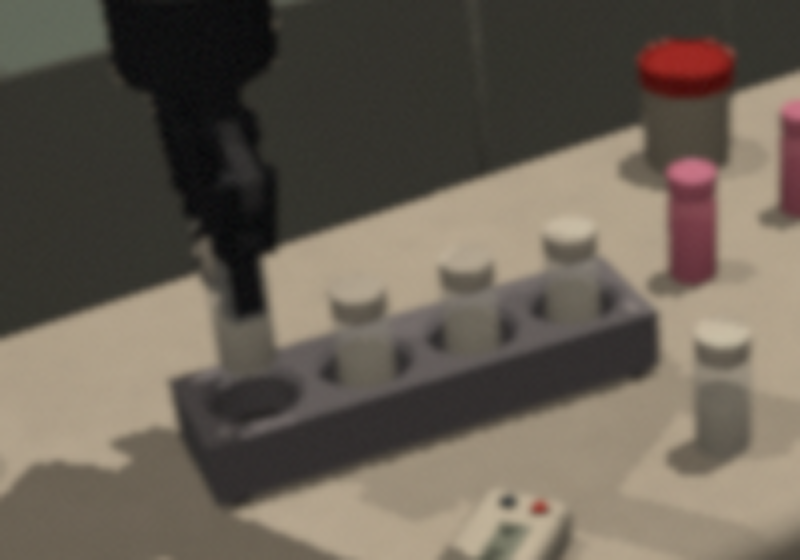

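```bash
python3 - <<'E'
from h import *; from cams import *
from bench import r
s=r.sense();print(s["tool_pos"],s["tcp_rot"])
for n,c,o in(("sc",sc,(90,130)),("sd",sd,(130,150))):
    f=lambda p:((np.array(proj(c,p))-o)*4).round(1)
    print(n,f([535.5,305.5,40]),"axis59",f([535.5,305.5,59.4]), "x+5",f([540.5,305.5,59.4]),"y+5",f([535.5,310.5,59.4]),"r",f([535.5+10,305.5,59.4]))
    print("top expected",f([535.5,305.5,129.4]))
E
```

```text
[535.76216151 306.55421575  93.93970942] [ 1.79950971e+02 -3.25270116e-02  7.95742311e+01]
sc [251.4 391.8] axis59 [246.2 359.9] x+5 [241.4 355.8] y+5 [237.3 363.5] r [236.7 351.7]
top expected [226.3 238.8]
sd [226.5 323.9] axis59 [223.2 290.7] x+5 [214.  289.1] y+5 [218.6 295.7] r [204.9 287.6]
top expected [210.8 164.6]
```

The vial hangs over the well in all three views. The side view suggests it is about 2 mm too far in +x, so I'll shift −1 mm while lowering.

Emit:
jog_arm(
  targets=[
    [0,-0.001,0.004,0,0,0,1],
    [0,-0.001,0.012,0,0,0,1],
    [0,-0.001,0.021,0,0,0,1],
    [0,-0.001,0.03,0,0,0,1],
    [0,-0.001,0.036,0,0,0,1],
  ],
)

```text
time: 8.57
tool_pos: [533.3, 306.1, 55.0]
tcp_rot: [-179.9, 0.1, 79.6]
ft_force: [-0.7, -0.9, -0.8]
finger_gap: 29.0
```

Emit:
jog_arm(
  targets=[
    [0,0,0,0,0,0,1],
    [0,0,0,0,0,0,1],
    [0,0,0,0,0,0,1],
    [0,0,0,0,0,0,1],
  ],
)

```text
time: 8.9
tool_pos: [534.9, 306.8, 57.9]
tcp_rot: [180.0, -0.0, 79.6]
ft_force: [0.5, -0.0, -0.2]
finger_gap: 29.1
```

Emit:
jog_arm(
  targets=[
    [0,0,0.002,0,0,0,1],
    [0,0,0.004,0,0,0,1],
    [0,0,0.006,0,0,0,1],
    [0,0,0.006,0,0,0,1],
    [0,0,0.006,0,0,0,1],
  ],
)

```text
time: 9.32
tool_pos: [534.3, 306.5, 51.2]
tcp_rot: [-180.0, 0.0, 79.6]
ft_force: [-0.3, -0.3, -0.6]
finger_gap: 29.0
```

```bash
python3 - <<'E'
from h import *
from bench import r
import cv2,json
s=r.sense();print(s["tool_pos"],s["tcp_rot"],s["time"],s["finger_gap"],s["ft_force"])
for n,(a,b,c,d) in dict(wrist=(0,384,0,512),side=(150,280,130,300),scene=(130,270,90,290)).items():
  p=r.snapshot(n); im=p["pixels"][:,:,::-1]
  cv2.imwrite("pics/%s7.png"%n,im if n=="wrist" else cv2.resize(im[a:b,c:d],None,fx=4,fy=4,interpolation=cv2.INTER_CUBIC))
  print(r.sense()["tool_pos"],r.sense()["ft_force"])
E
```

```text
[534.31818534 306.53675443  51.15248947] [-1.79986620e+02  6.73089767e-03  7.95712350e+01] 9.3167 28.96756296595246 [-0.34197884 -0.3287955  -0.63661853]
[534.32877931 306.55396852  51.19118461] [ 0.10860396 -0.01987056 -0.62046986]
[534.33691661 306.55123586  51.22449238] [0.20186085 0.25296443 0.0157127 ]
[534.36794319 306.54933652  51.27100489] [ 0.07809707 -0.31516503 -0.27645313]
```

View pics/side7.png

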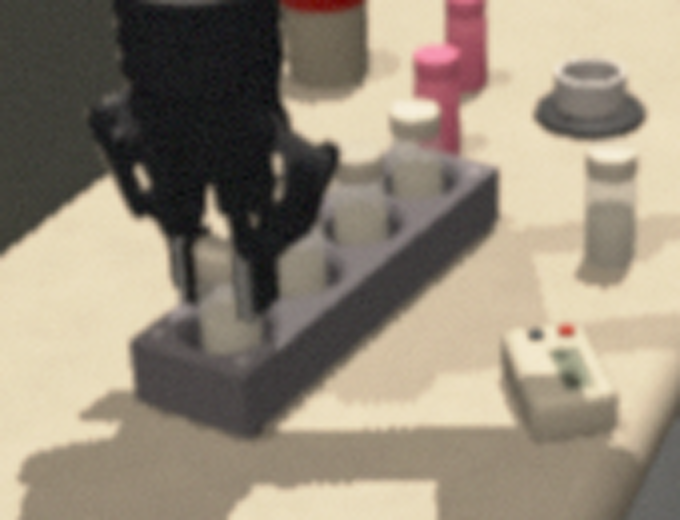

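View pics/scene7.png

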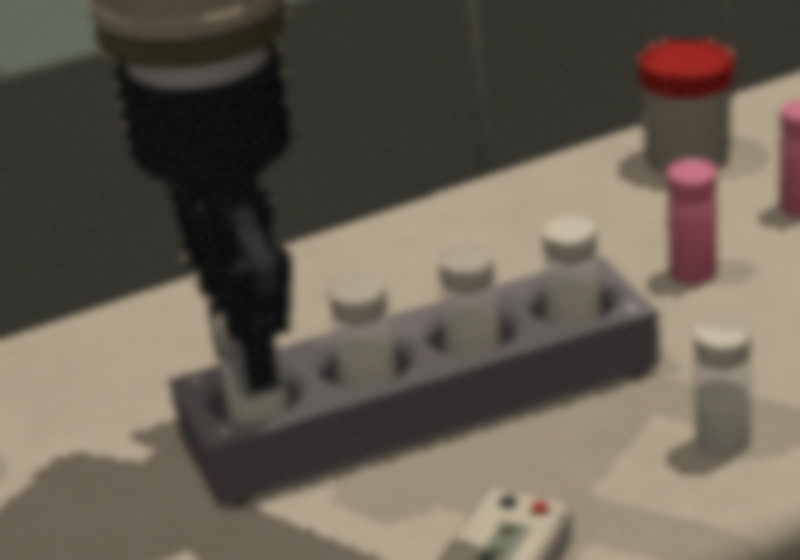

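The vial is in the well with no side force and no floor contact yet. I'll creep down.

Emit:
jog_arm(
  targets=[
    [0,0,0.0005,0,0,0,1],
    [0,0,0.001,0,0,0,1],
    [0,0,0.001,0,0,0,1],
    [0,0,0.001,0,0,0,1],
  ],
)

```text
time: 9.8
tool_pos: [534.5, 306.7, 51.0]
tcp_rot: [180.0, -0.0, 79.6]
ft_force: [-2.2, -1.0, 5.3]
finger_gap: 28.9
```

Floor contact at 5 N. Releasing.

Emit:
jog_arm(
  targets=[
    [0,0,0,0,0,0,0.6],
    [0,0,0,0,0,0,0.5],
    [0,0,0,0,0,0,0.3],
    [0,0,0,0,0,0,0.15],
    [0,0,0,0,0,0,0],
  ],
)

```text
time: 10.22
tool_pos: [534.3, 306.5, 50.1]
tcp_rot: [-180.0, 0.0, 79.6]
ft_force: [0.1, -0.7, -0.5]
finger_gap: 76.8
```

Emit:
jog_arm(
  targets=[
    [0,0,0,0,0,0,0],
    [0,0,0,0,0,0,0],
    [0,0,0,0,0,0,0],
    [0,0,0,0,0,0,0],
  ],
)

```text
time: 10.55
tool_pos: [534.4, 306.6, 50.3]
tcp_rot: [-180.0, 0.0, 79.6]
ft_force: [-1.0, 0.3, -0.5]
finger_gap: 85.0
```

Emit:
jog_arm(
  targets=[
    [0,0,-0.005,0,0,0,0],
    [0,0,-0.015,0,0,0,0],
    [0,0,-0.03,0,0,0,0],
    [0,0,-0.05,0,0,0,0],
    [0,0,-0.07,0,0,0,0],
  ],
)

```text
time: 10.97
tool_pos: [534.2, 306.5, 121.7]
tcp_rot: [-180.0, 0.0, 79.6]
ft_force: [0.5, 0.8, 0.5]
finger_gap: 85.6
```

Emit:
jog_arm(
  targets=[
    [-0.01,0,-0.02,0,0,0,0],
    [-0.03,0,-0.045,0,0,0,0],
    [-0.05,0,-0.07,0,0,0,0],
    [-0.07,0,-0.075,0,0,0,0],
    [-0.075,0,-0.075,0,0,0,0],
  ],
)

```text
time: 11.38
tool_pos: [522.5, 231.3, 199.9]
tcp_rot: [179.7, -0.1, 79.5]
ft_force: [0.4, -0.6, 0.2]
finger_gap: 85.5
```

Emit:
jog_arm(
  targets=[
    [0,0,0,0,0,0,0],
    [0,0,0,0,0,0,0],
    [0,0,0,0,0,0,0],
    [0,0,0,0,0,0,0],
    [0,0,0,0,0,0,0],
  ],
)

```text
time: 11.8
tool_pos: [520.4, 233.4, 194.3]
tcp_rot: [-179.9, 0.0, 79.6]
ft_force: [-0.5, -0.2, -0.8]
finger_gap: 85.4
```

```bash
python3 - <<'E'
from h import *
from bench import r
import cv2,json
s=r.sense();print(s["tool_pos"],s["tcp_rot"],s["time"],s["finger_gap"],s["ft_force"])
for n,(a,b,c,d) in dict(wrist=(0,384,0,512),side=(150,280,130,300),scene=(130,270,90,290)).items():
  p=r.snapshot(n); im=p["pixels"][:,:,::-1]
  cv2.imwrite("pics/%s8.png"%n,im if n=="wrist" else cv2.resize(im[a:b,c:d],None,fx=4,fy=4,interpolation=cv2.INTER_CUBIC))
  if n=="wrist": json.dump({k:(p[k] if k[0] in'fc' else list(p[k])) for k in("fx","fy","cx","cy","origin","attitude")},open("w8.json","w"))
E
```

```text
[520.36959094 233.4262456  194.3299383 ] [-1.79915848e+02  3.69458912e-02  7.96221786e+01] 11.8 85.44126859516844 [-0.53491994 -0.15195004 -0.83729674]
```

View pics/wrist8.png

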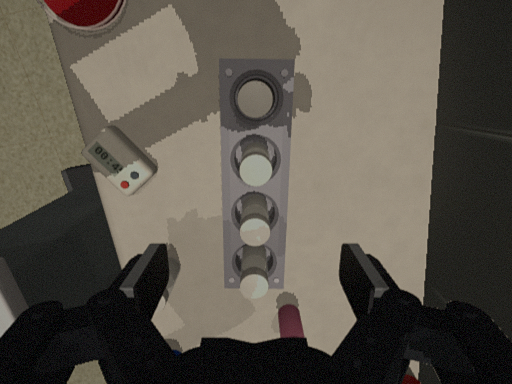

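View pics/side8.png

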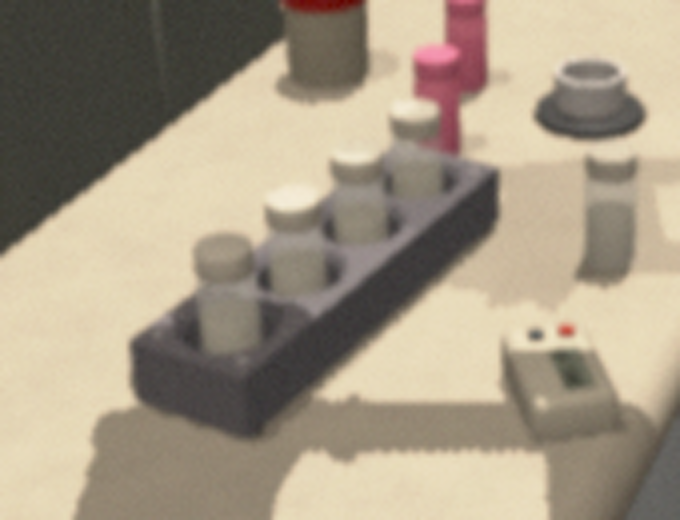

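View pics/scene8.png

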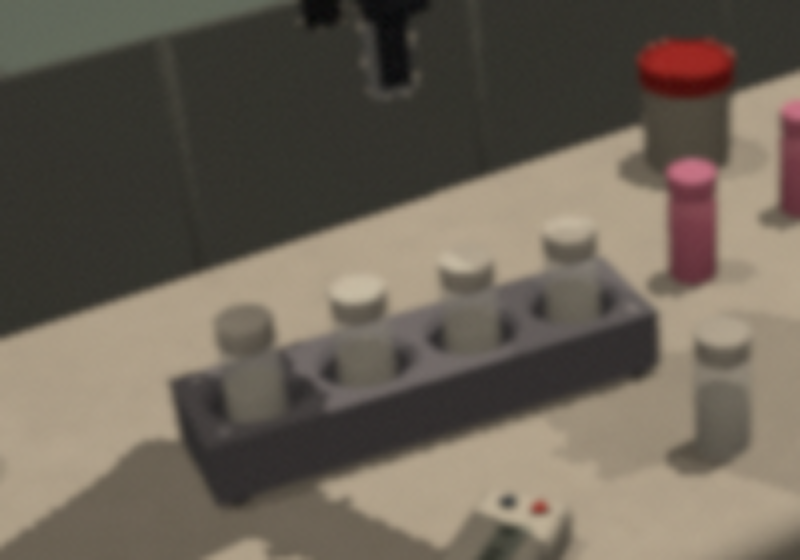

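```bash
python3 - <<'E'
from h import *; from cams import *; import json,cv2
from bench import r
c=json.load(open("w8.json"))
im=cv2.imread("pics/wrist8.png"); cv2.imwrite("pics/w8c.png",cv2.resize(im[55:135,210:300],None,fx=6,fy=6,interpolation=cv2.INTER_CUBIC))
a=(90+244/4,130+316/4); b=(130+223/4,150+244/4)
print("top tri",tri([ray(sc,*a),ray(sd,*b)]),onz(sc,*a,85.5),onz(sd,*b,85.5))
print(onz(c,255,98.5,85.5),onz(c,257,98,40))
s=r.sense();print(s["time"],s["tool_pos"],s["qd"])
E
```

```text
top tri [534.23736568 303.44792043  85.1112551 ] [533.73555505 303.66098789  85.5       ] [533.83721845 304.14638125  85.5       ]
[534.18740831 305.99033863  85.5       ] [536.08668381 305.08939367  40.        ]
11.95 [520.63560609 233.16418288 194.79254772] [-0.23009775 -0.31781763 -0.06864985  0.0481106  -0.01865017 -0.03373697]
```

View pics/w8c.png

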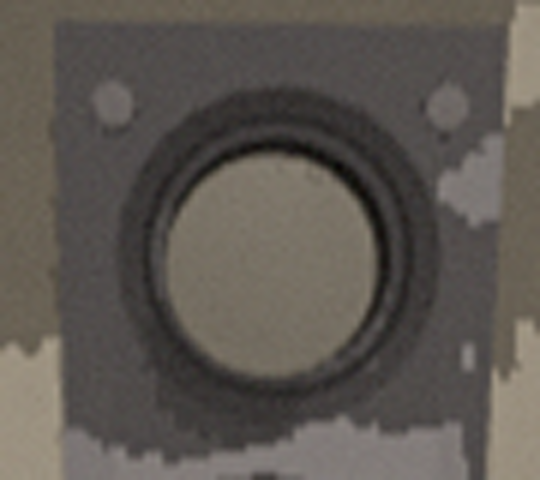

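The top is at z ≈ 85 (14 + 1.5 + 70), within 2 mm of the well axis, upright, and the arm is clear. Handing in.

```bash
python3 - <<'E'
from bench import r
print(r.hand_in())
E
```

```text
the job is handed in; nothing more can be done
None
```

I took the vial out of the round stand and set it upright in the empty end well of the rack. Floor contact showed about 5 N. I then opened the fingers, backed the arm off clear and handed in at about 12 s; no verdict was reported.

**Last checks:**
- **Height:** the vial's top is at about 85 mm from the scene and side views together. That matches a vial standing on the pad.
- **Centring:** the wrist camera puts it about 2 mm from the well axis.
- **Other objects:** the spare vial looks unmoved by eye. I did not measure it again.

**Disagreements:**
- **Camera offset:** the fixed cameras, cast onto known heights, read 3–5 mm lower in x than the wrist camera for both the stand and the well. I used the wrist camera.
- **Side view before lowering:** it suggested the vial was about 2 mm too far in +x, so I shifted it 1 mm back while lowering.
- **Finger opening:** it read about 29 mm on the 30 mm vial.

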